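# Find the pasta roller's gap with gauge leaves

### The job

The pasta roller's thickness knob has lost its scale: find how wide the roller gap is set by pushing the gauge leaves gently down between the rollers, one at a time and starting with the thinnest. A leaf that slides freely is too thin: stand it, tip down, in the steel caddy for washing and try the next thicker. Stop at the first leaf that the rollers grip, and let go of it there, upright with its tip through the gap by a good 10 mm and held up by the grip of the rollers alone; leave the thicker leaves untouched in the stand and never force a leaf.

Things in the scene. Friction and masses are not known exactly. Their poses are not given: they have to be found in the camera images.
- pasta_roller: steel bench pasta roller, 150 x 204 x 166 mm (x, y, z), fixed. Two rollers of 36 mm diameter lie side by side along y, axes 135 mm up, open above, between cheeks 166 mm apart and 166 mm high; hollow below. The rear roller (+x) is fixed, the front one (-x) sprung; they do not turn. A feed plate behind the rear roller rises to 172 mm. Origin: centre of the underside
- nip (a point): point on the fixed rear roller's face that looks at the front roller, mid-length, at axis height; axes as the pasta roller's. A leaf of thickness t lying on that face is centred at x = -t/2. The front roller stops at an unknown gap of 3 to 9 mm; wedged further open it yields up to 2.4 mm towards -x, pressing with 5 to 9 N. Friction on the rollers 0.5 to 0.7. Above this height the gap funnels open
- leaf_stand: wooden block 156 x 62 x 85 mm (x, y, z) with four upright slots in a row along its x axis, 36 mm apart (at x = -54, -18, 18, 54 mm), in which the gauge leaves stand in no fixed order; fixed. Origin: centre of its underside
- caddy: steel washing-up cutlery caddy 130 x 72 x 80 mm (x, y, z), open on top, 3 mm walls and floor, three cross walls (71 mm high) make four compartments in a row along its x axis, at x = -48, -16, 16, 48 mm, each 29 x 66 mm; loose, 0.6 kg. Origin: centre of its underside
- leaf_4: gauge leaf 4 mm thick (thinnest): steel blade 4 x 28 mm (x, y), 80 mm long, below a yellow handle 20 x 36 x 42 mm (x, y, z) with 1 white dot on top; 0.07 kg. Hangs upright in the stand by its handle's shoulder, with some play. Origin: middle of the blade's lower tip; z up, handle from z = 80 to 122 mm. Pinch the handle across its 36 mm (along y)
- leaf_6: gauge leaf 6 mm thick (second): steel blade 6 x 28 mm (x, y), 80 mm long, below a green handle 20 x 36 x 42 mm (x, y, z) with 2 white dots on top; 0.07 kg. Hangs upright in the stand by its handle's shoulder, with some play. Origin: middle of the blade's lower tip; z up, handle from z = 80 to 122 mm. Pinch the handle across its 36 mm (along y)
- leaf_8: gauge leaf 8 mm thick (third): steel blade 8 x 28 mm (x, y), 80 mm long, below a blue handle 20 x 36 x 42 mm (x, y, z) with 3 white dots on top; 0.07 kg. Hangs upright in the stand by its handle's shoulder, with some play. Origin: middle of the blade's lower tip; z up, handle from z = 80 to 122 mm. Pinch the handle across its 36 mm (along y)
- leaf_10: gauge leaf 10 mm thick (thickest): steel blade 10 x 28 mm (x, y), 80 mm long, below a red handle 20 x 36 x 42 mm (x, y, z) with 4 white dots on top; 0.07 kg. Hangs upright in the stand by its handle's shoulder, with some play. Origin: middle of the blade's lower tip; z up, handle from z = 80 to 122 mm. Pinch the handle across its 36 mm (along y)
Not all that is in view belongs to the job. What is shaped like the leaf_8 but black, orange or purple is not meant.

How it is judged (in metres and radians):
On the way, in this order (a step that is already met when the one before it is completed fails the run):
1. the 4 mm leaf has been through the roller gap: its tip was more than 10 mm below the roller axes (z of leaf_4 in the frame of nip below -0.01 m and horizontal distance between leaf_4 and nip below 0.05 m and x of leaf_4 in the frame of nip below 0.004 m), for 0.1 s.
2. then the 6 mm leaf has been through the roller gap (freely or gripped) (z of leaf_6 in the frame of nip below -0.01 m and horizontal distance between leaf_6 and nip below 0.05 m and x of leaf_6 in the frame of nip below 0.004 m), for 0.1 s.
At the end, for the whole second after the job is handed in: The 6 or 8 mm leaf stands at rest in the roller gap within 0.2 rad of upright, tip 10 to 50 mm below the roller axes (fallen to its shoulder: 60); thinner leaves rest in the caddy, tips under 30 mm above its underside; thicker ones are within 10 mm of their start; the caddy is upright (((((z of leaf_6 in the frame of nip below -0.01 m and horizontal distance between leaf_6 and nip below 0.05 m and x of leaf_6 in the frame of nip below 0.004 m) and z of leaf_6 in the frame of nip above -0.05 m and angle between leaf_6's own z axis and vertical below 0.2 rad and linear speed of leaf_6 below 0.01 m/s) and (x of leaf_4 in the frame of caddy between -0.065 and 0.065 m and y of leaf_4 in the frame of caddy between -0.036 and 0.036 m and z of leaf_4 in the frame of caddy below 0.03 m and linear speed of leaf_4 below 0.02 m/s) and distance of leaf_8 from where it was at the start of the episode below 0.01 m) or (((z of leaf_8 in the frame of nip below -0.01 m and horizontal distance between leaf_8 and nip below 0.05 m and x of leaf_8 in the frame of nip below 0.004 m) and z of leaf_8 in the frame of nip above -0.05 m and angle between leaf_8's own z axis and vertical below 0.2 rad and linear speed of leaf_8 below 0.01 m/s) and (x of leaf_4 in the frame of caddy between -0.065 and 0.065 m and y of leaf_4 in the frame of caddy between -0.036 and 0.036 m and z of leaf_4 in the frame of caddy below 0.03 m and linear speed of leaf_4 below 0.02 m/s) and (x of leaf_6 in the frame of caddy between -0.065 and 0.065 m and y of leaf_6 in the frame of caddy between -0.036 and 0.036 m and z of leaf_6 in the frame of caddy below 0.03 m and linear speed of leaf_6 below 0.02 m/s))) and distance of leaf_10 from where it was at the start of the episode below 0.01 m and angle between caddy's own z axis and vertical below 0.1 rad); the robot touches nothing.
It fails at once if a thicker leaf goes between the rollers while a thinner one is still in the stand untried ((z of leaf_6 in the frame of nip below 0.005 m and horizontal distance between leaf_6 and nip below 0.06 m and distance of leaf_4 from where it was at the start of the episode below 0.05 m) or (z of leaf_8 in the frame of nip below 0.005 m and horizontal distance between leaf_8 and nip below 0.06 m and distance of leaf_6 from where it was at the start of the episode below 0.05 m) or (z of leaf_10 in the frame of nip below 0.005 m and horizontal distance between leaf_10 and nip below 0.06 m and distance of leaf_8 from where it was at the start of the episode below 0.05 m)).
It fails at once if a leaf is forced: more than 30 N between a leaf and a roller (contact force between any of leaf_4, leaf_6, leaf_8, leaf_10 and pasta_roller above 30 N or contact force between any of leaf_4, leaf_6, leaf_8, leaf_10 and roller_front_c0 above 30 N).
It fails at once if the robot itself pushes the pasta roller with more than 20 N (contact force between the arm and pasta_roller above 20 N).
It fails at once if the caddy is tipped (angle between caddy's own z axis and vertical above 0.3 rad).
It also fails if it takes over 72 s, if anything falls off the work surface, if the arm or the gripper's body presses on something with over 40 N, if the wrist force passes 120 N, or if a joint passes its speed limit or range.

### The arm

A 6-joint arm with a two-finger parallel gripper is mounted at the origin on a cart in front of the work surface, level with it; the furniture and walls round the work are solid. World frame = base frame: x ahead of the robot, y to its left, z up, the work surface at z = 0. Lengths are in m, angles in degrees, forces in N, time in s.
With the tool pointing down it reaches from about 0.375 to 0.9 m from the base axis. Payload 3.1 kg.
Tool frame: the origin (TCP) lies at the very end of the fingers, on their centre line; the grasp point (between the pads) lies 19 mm behind it; z points along the fingers, y is the line along which they close (so a half turn about z gives the same grasp; the last joint's range is limited). The gripper opens to 87 mm and grips with 3 to 60 N. Pads are 19 mm wide; open, the fingers measure 117 mm over their backs; the gripper's body (75 mm by 190 mm) begins 51 mm behind the grasp point.
Start: joints at [64.716, 30.224, 82.088, -0, 67.689, -10.227], TCP at [0.162, 0.604, 0.223] pointing down, gripper open.
Joint ranges: [-176.69, 176.69], [-43.24, 126.21], [12.49, 139.97], [-82, 262], [0, 151.66], [-163.58, 163.58]. Speed limits (degrees/s): [159.86, 159.86, 180, 180, 180, 180].

### API

Orientations are given as a 3x3 rotation matrix whose columns are the frame's x, y, z axes.
In Python, from rig import * gives the robot as it stands.
- The arm moves only by the tool jog_arm, never from a script. Its arguments are lists of equal length, an entry for each row: "delta_pos": the shift along the world's x, y, z in cm, a list of three; "turn": the turn about the world's z in degrees; "grip": the closure, from 0 (fully open) to 1 (shut). In form: {"delta_pos": [[x, y, z], ...], "turn": [turn, ...], "grip": [grip, ...]}. A call has 1 to 12 rows; each row is the pose to reach, as a shift and turn from the pose commanded when the call began; what a row does not reach only later rows make up. A row lasts 1/8 s, in which the tool goes at most 62.5 mm and 10.7 degrees, less where a joint would pass 70% of its speed; a pose out of reach is approached as far as the arm can. A call with a gripper value outside its range is refused whole. The fingers move at their own pace and stop on an object; the grip force is fixed at half the most. Time passes only in rows, so rows that repeat a pose let the fingers close. It gives the time, the measured TCP pose, the force, the opening and the grip force at its end, in the units of the state.
- read_state(): the state, without advancing time (a new reading comes with each control period).
- capture(name): name is "side" or "top" or "wrist"; returns a dict with "color" (384x512x3 uint8, blue, green, red), "fovy" (degrees; the focal length in pixels is half the picture's height over the tangent of half this angle, whatever the lens; pixels are square), "cx", "cy" (the principal point, pixels), "camera_from_world" (4x4, takes a point from world to camera coordinates). Camera axes: x right, y up, looking along -z (the intrinsics and any distortion apply to the point x, -y, -z); pixel columns grow to the right and rows downward; lengths in m; the calibration is good to about 2 mm. A picture is of the moment at which its call begins. There is no depth.
- hand_in(): hands the job in; it is judged then, once.
The state is a dict: "time_s": time; "joint_positions": joint angles; "qvel": joint speeds; "tau": joint torques, N m; "position": TCP position; "tcp_rot": TCP orientation; "force": force on the tool from outside, world axes, zero at the start; "moment": the same for the moment, N m; "opening": opening from 0.0 (shut) to 1.0 (fully open); "grasp_force": force on a finger pad.
Only numpy, scipy, OpenCV 4.12 (cv2) and the standard library are available. Lean on these libraries where they do the work, as an engineer would, in place of code of your own. Each camera call takes 0.05 s, during which the arm holds its last target. There are 200 camera calls.

## Working session

There is one attempt and no reset: what is moved stays moved. The work goes in short steps, Python scripts to look and compute and a tool call to move; the robot and the scene stay as the last step left them, time stands still between calls to the robot, and variables do not carry over. Pictures are saved under pics/ and viewed, at most 10 in all, crops included, and the job is handed in when it is done.

Besides the shell and the picture viewer there is one more tool, called after "Call:" as name(argument=value, ...), one argument or row to a line, values as JSON. jog_arm: Moves the arm, as the interface text tells. Its arguments: {"type":"object","properties":{"delta_pos":{"type":"array"},"turn":{"type":"array"},"grip":{"type":"array"}},"required":["delta_pos","turn","grip"]}

```bash
mkdir -p pics; ls
cat > h.py <<'E'
from rig import *
import numpy as np, cv2, json
def snap(n,f):
    c=capture(n); cv2.imwrite(f'pics/{f}.png',c['color']); np.save(f'pics/{f}.npy',{k:c[k] for k in c},allow_pickle=True); print(n,[ (k) for k in c], c['fovy'],c['cx'],c['cy']); return c
def load(f): return np.load(f'pics/{f}.npy',allow_pickle=True).item()
def K(c):
    f=c['color'].shape[0]/2/np.tan(np.radians(c['fovy'])/2); return np.array([[f,0,c['cx']],[0,f,c['cy']],[0,0,1.]])
def P(c):
    return K(c)@np.diag([1,-1,-1])@np.array(c['camera_from_world'])[:3]
def proj(c,X):
    q=P(c)@np.append(X,1); return q[:2]/q[2]
def tri(*cu):
    A=[]
    for c,u in cu:
        p=P(c); A+= [(u[0]*p[2]-p[0])/np.linalg.norm(p[2]), (u[1]*p[2]-p[1])/np.linalg.norm(p[2])]
    X=np.linalg.svd(np.array(A))[2][-1]; X=X[:3]/X[3]
    return X,[np.round(proj(c,X)-u,1) for c,u in cu]
def atz(c,u,z):
    p=P(c); A=np.array([u[0]*p[2]-p[0],u[1]*p[2]-p[1]]); 
    return np.append(np.linalg.solve(A[:,:2],-A[:,2]*z-A[:,3]),z)
E
python3 - <<'E'
from h import *
a=snap('top','top0');b=snap('side','side0');w=snap('wrist','wr0')
print([k for k in a])
cv2.imwrite('pics/all.png',cv2.resize(np.vstack([a['color'],b['color']]),None,fx=.78,fy=.78))
s=read_state();print(s['position'],s['tcp_rot'],s['opening'])
E
```

```text
pics
top ['color', 'fovy', 'cx', 'cy', 'camera_from_world'] 52.36278295755961 252.28393525616062 194.4417157624274
side ['color', 'fovy', 'cx', 'cy', 'camera_from_world'] 49.08486594599632 257.3619757756923 199.13985988346073
wrist ['color', 'fovy', 'cx', 'cy', 'camera_from_world'] 64.49663099943076 251.83678012241856 192.1824095971694
['color', 'fovy', 'cx', 'cy', 'camera_from_world']
[0.16208688 0.60302951 0.22175403] [[-9.65669854e-01  2.59771438e-01 -7.30479483e-04]
 [ 2.59772294e-01  9.65668631e-01 -1.56557500e-03]
 [ 2.98709454e-04 -1.70158691e-03 -9.99998508e-01]] 0.9984912857001846
```

View pics/top0.png

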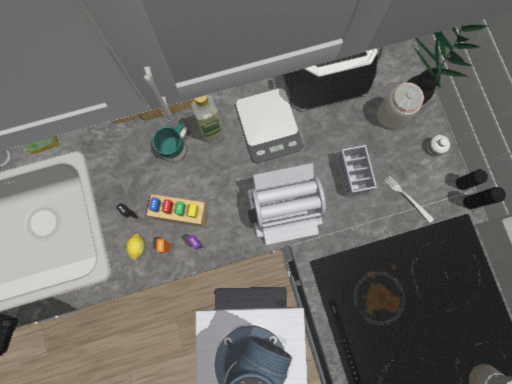

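View pics/side0.png

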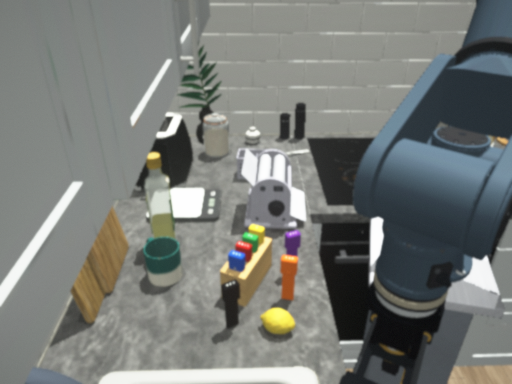

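Top view: the stand is at (177,209) with blue, red, green and yellow from left to right. The roller is at (288,203) and the caddy at (358,169). Lookalikes are black (125,210), orange (161,245) and purple (194,241). The leaf I want first is yellow at (192,211). I'll check it in a close crop.

Run:
```python
from h import *
a=load('top0');b=load('side0')
for X in [(0,0,0),(.3,0,0),(.6,0,0),(.6,.3,0),(.6,-.3,0),(.162,.604,.22)]: print(X,proj(a,X),proj(b,X))
A=cv2.resize(a['color'][150:260,140:390],None,fx=3.2,fy=3.2,interpolation=cv2.INTER_CUBIC)
cv2.imwrite('pics/cropA.png',A)
B=cv2.resize(b['color'][135:305,205:325],None,fx=3.5,fy=3.5,interpolation=cv2.INTER_CUBIC)
cv2.imwrite('pics/cropB.png',B)
```

```text
(0, 0, 0) [250.07378627 363.12334936] [427.75540276 255.46216149]
(0.3, 0, 0) [247.64655878 257.46337526] [314.43091787 239.45949293]
(0.6, 0, 0) [245.43364364 161.13266203] [212.04809257 225.00190753]
(0.6, 0.3, 0) [150.0712203 163.3491592] [170.80796697 297.54357899]
(0.6, -0.3, 0) [340.34959044 158.92654226] [239.48541821 176.73945842]
(0.162, 0.604, 0.22) [ -5.26836806 320.55149276] [378.29339947 400.45267863]
```

View pics/cropA.png

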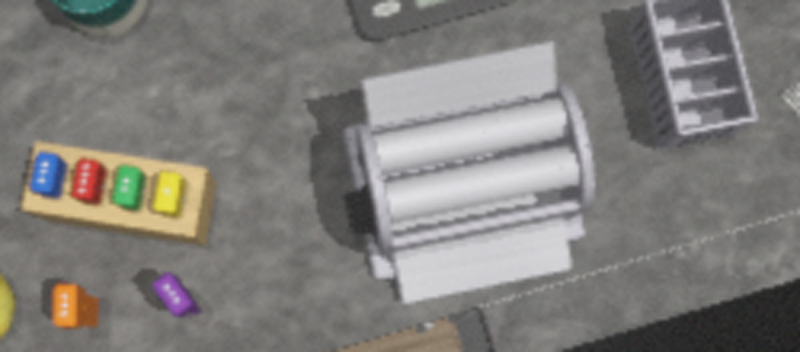

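View pics/cropB.png

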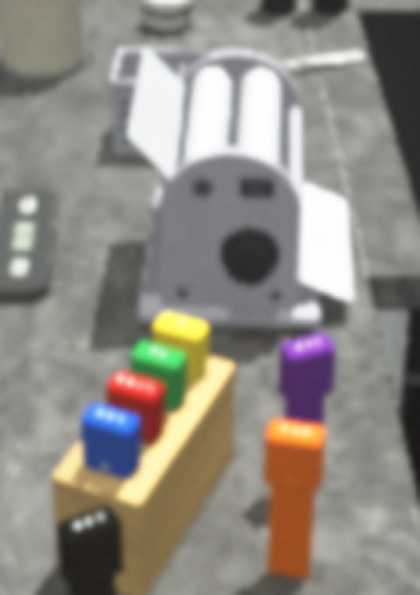

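The crops confirm it: yellow has one dot at the right end of the row, and red has 4 dots. The feed plate that rises is on the far (+x) side of the roller. Next is rough triangulation, before looking with the wrist camera.

Run:
```python
from h import *
a=load('top0');b=load('side0');w=load('wr0')
A=lambda x,y:(140+x/3.2,150+y/3.2)
B=lambda x,y:(205+x/3.5,135+y/3.5)
for n,p,q in [('yel',A(170,186),B(181,323)),('grn',A(127,182),B(158,352)),('red',A(88,175),B(137,384)),('blue',A(47,170),B(112,411)),
 ('rearRollerL',A(378,152),None),('rearRollerR',A(565,118),None),('frontL',A(390,200),None),('frontR',A(577,170),None),('cad1',A(648,5),None),('cad2',A(755,120),None),('cad3',A(675,138),None)]:
    if q: print(n,*[np.round(x,3) for x in tri((a,p),(b,q))])
    else: print(n,np.round(atz(a,p,.15 if 'oll' in n or 'fr' in n else .08),3))
M=np.linalg.inv(w['camera_from_world']);print('wristcam',M.round(3))
print(read_state()['force'])
```

```text
yel [0.433 0.146 0.123] [[ 0.2  1.1]
 [-1.1 -0.2]]
grn [0.438 0.183 0.124] [[ 0.1  0.6]
 [-0.6 -0.1]]
red [0.445 0.217 0.122] [[ 0.1  0.9]
 [-1.  -0.2]]
blue [0.45  0.252 0.126] [[ 0.1  0.5]
 [-0.5 -0.1]]
rearRollerL [ 0.456 -0.033  0.15 ]
rearRollerR [ 0.482 -0.193  0.15 ]
frontL [ 0.415 -0.042  0.15 ]
frontR [ 0.437 -0.201  0.15 ]
cad1 [ 0.6   -0.288  0.08 ]
cad2 [ 0.49  -0.378  0.08 ]
cad3 [ 0.475 -0.304  0.08 ]
wristcam [[ 0.26  -0.92  -0.293  0.081]
 [ 0.965  0.248  0.081  0.625]
 [-0.002 -0.304  0.953  0.384]
 [ 0.     0.     0.     1.   ]]
[-0.76303638 -0.30272854  0.46837563]
```

Call:
jog_arm(
  delta_pos=[
    [28,-50,4],
    [28,-50,4],
    [28,-50,4],
    [28,-50,4],
    [28,-50,4],
    [28,-50,4],
    [28,-50,4],
    [28,-50,4],
    [28,-50,4],
    [28,-50,4],
    [28,-50,4],
    [28,-50,4],
  ],
  turn=[-84,-84,-84,-84,-84,-84,-84,-84,-84,-84,-84,-84],
  grip=[0.3,0.3,0.3,0.3,0.3,0.3,0.3,0.3,0.3,0.3,0.3,0.3],
)

```text
time_s: 1.65
position: [0.441, 0.1048, 0.2622]
tcp_rot: [[0.156, 0.988, -0.002], [0.988, -0.156, 0.001], [0.0, -0.002, -1.0]]
force: [0.2, -0.4, 0.9]
opening: 0.699
grasp_force: 0.0
```

Run:
```python
from h import *
snap('wrist','w1')
s=read_state();print(s['position'],s['tcp_rot'].round(3) if hasattr(s['tcp_rot'],'round') else s['tcp_rot'],s['opening'],s['force'])
```

```text
wrist ['color', 'fovy', 'cx', 'cy', 'camera_from_world'] 64.49663099943076 251.83678012241856 192.1824095971694
[0.44100742 0.10497553 0.2622642 ] [[ 0.155  0.988 -0.001]
 [ 0.988 -0.155  0.   ]
 [ 0.    -0.001 -1.   ]] 0.6979930571757238 [ 0.11142753 -0.83693631  0.20436047]
```

Call:
jog_arm(
  delta_pos=[
    [-5,-22,3],
    [-5,-22,3],
    [-5,-22,3],
    [-5,-22,3],
    [-5,-22,3],
    [-5,-22,3],
    [-5,-22,3],
    [-5,-22,3],
    [-5,-22,3],
    [-5,-22,3],
  ],
  turn=[-72,-72,-72,-72,-72,-72,-72,-72,-72,-72],
  grip=[0.3,0.3,0.3,0.3,0.3,0.3,0.3,0.3,0.3,0.3],
)

```text
time_s: 2.95
position: [0.3923, -0.116, 0.2925]
tcp_rot: [[0.988, 0.157, -0.0], [0.157, -0.988, 0.0], [-0.0, -0.0, -1.0]]
force: [-0.5, -0.0, -0.4]
opening: 0.699
grasp_force: 0.0
```

Run:
```python
from h import *
snap('wrist','w2')
s=read_state();print(s['position'],s['joint_positions'])
a=load('w1')['color'];b=load('w2')['color']
cv2.imwrite('pics/m1.png',cv2.resize(np.vstack([a[30:330],b[40:340]]),None,fx=1,fy=1))
```

```text
wrist ['color', 'fovy', 'cx', 'cy', 'camera_from_world'] 64.49663099943076 251.83678012241856 192.1824095971694
[ 0.39234991 -0.11616061  0.29254676] [-3.22338389e+01  7.67768326e+00  1.05474983e+02  2.50287799e-03
  6.68491931e+01  4.87421528e+01]
```

View pics/m1.png

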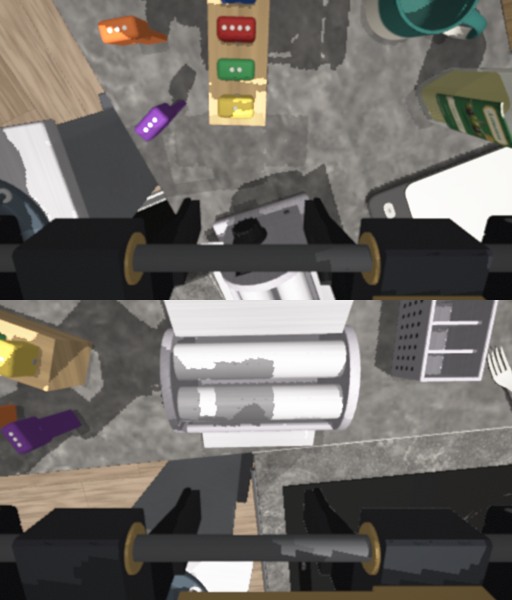

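Call:
jog_arm(
  delta_pos=[
    [6,-6,0],
    [6,-6,0],
    [6,-6,0],
    [6,-6,0],
  ],
  turn=[0,0,0,0],
  grip=[0.3,0.3,0.3,0.3],
)

```text
time_s: 3.5
position: [0.4512, -0.1754, 0.2921]
tcp_rot: [[0.988, 0.156, -0.002], [0.156, -0.988, 0.001], [-0.002, -0.002, -1.0]]
force: [-0.7, -0.0, -0.4]
opening: 0.701
grasp_force: 0.0
```

Run:
```python
from h import *
snap('wrist','w3')
a=load('w2')['color'];b=load('w3')['color']
f=lambda i:cv2.resize(i,None,fx=3.2,fy=3.2,interpolation=cv2.INTER_CUBIC)
# predict roller location in w3
c=load('w3')
for X in [(.456,-.033,.15),(.437,-.2,.15),(.49,-.378,.08),(.6,-.288,.08)]: print(proj(c,X))
cv2.imwrite('pics/w2c.png',f(a[60:190,145:375]))
cv2.imwrite('pics/w3c.png',cv2.resize(b[60:360],None,fx=1.56,fy=1.56,interpolation=cv2.INTER_CUBIC))
```

```text
wrist ['color', 'fovy', 'cx', 'cy', 'camera_from_world'] 64.49663099943076 251.83678012241856 192.1824095971694
[113.53802146 153.99256458]
[272.77453494 195.95668075]
[417.0067317  159.44539701]
[371.23379136  52.15754187]
```

View pics/w2c.png

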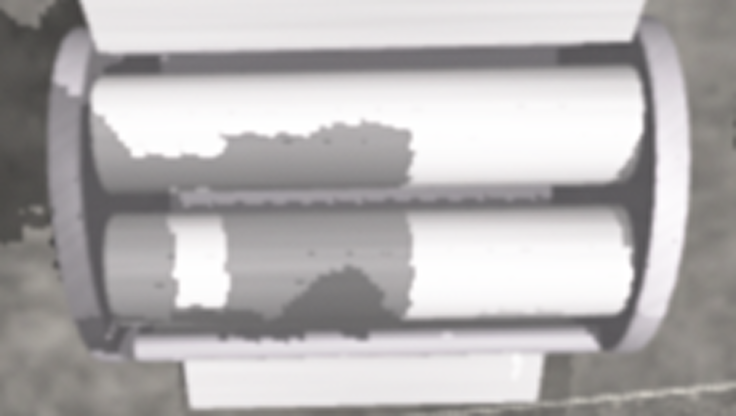

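View pics/w3c.png

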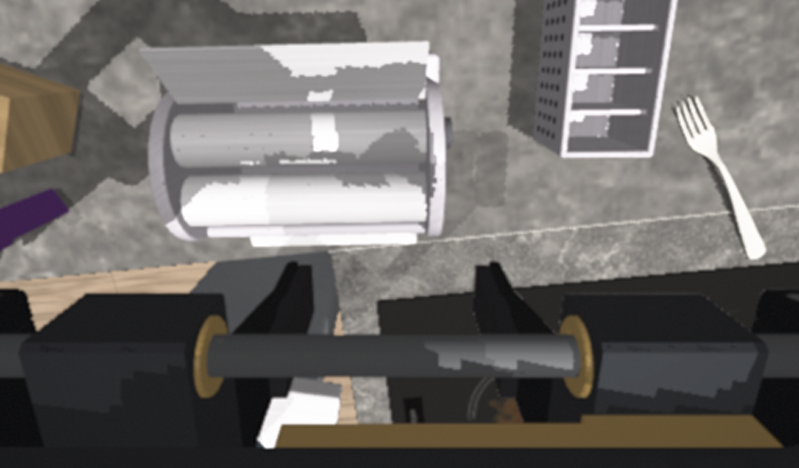

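```bash
cat > fit.py <<'E'
from h import *
from scipy.optimize import least_squares
a=load('top0');c2=load('w2');c3=load('w3');w1=load('w1')
A=lambda x,y:(140+x/3.2,150+y/3.2)
W3=lambda x,y:(x/1.56-.2,60+y/1.56-.2)
for n,p,q in [('cad3',A(675,138),W3(562,157)),('cad2',A(755,120),W3(654,157))]: print(n,*[np.round(x,3) for x in tri((a,p),(c3,q))])
for n,p,q in [('yel',A(170,186),(236,134)),('grn',A(127,182),(236,98.5)),('red',A(88,175),(236,57.5))]: print(n,*[np.round(x,3) for x in tri((a,p),(w1,q))])
def edges(c,off,s,segs,g):
    G=cv2.GaussianBlur(cv2.cvtColor(c['color'],cv2.COLOR_BGR2GRAY).astype(float),(0,0),.7); out=[]
    for (k,p,q,sg) in segs:
        pts=[]
        for t in np.linspace(0,1,40):
            u,v=(np.array(p)*(1-t)+np.array(q)*t)/s+off-.35
            u=int(round(u)); vs=np.arange(int(v)-g,int(v)+g+2)
            d=sg*(G[vs+1,u]-G[vs-1,u]); i=d.argmax()
            if d[i]>25 and 0<i<len(d)-1:
                o=(d[i-1]-d[i+1])/(2*(d[i-1]-2*d[i]+d[i+1])); pts.append((u,vs[i]+o))
        pts=np.array(pts); 
        if len(pts)<6: print(k,'few');continue
        for _ in range(4):
            f=np.polyfit(pts[:,0],pts[:,1],1); r=pts[:,1]-np.polyval(f,pts[:,0]); kp=abs(r)<max(.5,1.5*np.median(abs(r))); pts=pts[kp]
        print(k,len(pts),f.round(3),abs(r).mean().round(2)); out+=[(c,k,(u,np.polyval(f,u))) for u in (pts[:,0].min(),pts[:,0].max())]
    return out
E1=edges(c2,np.array([145,60]),3.2,[('RU',(110,70),(630,66),1),('RL',(420,187),(625,183),-1),('FU',(420,208),(620,206),1),('FL',(420,317),(620,313),-1)],2)
E2=edges(c3,np.array([0,60]),1.56,[('RL',(190,168),(420,152),-1),('FU',(190,184),(420,170),1),('FL',(190,228),(420,222),-1)],3)
def ray(c,u):
    M=np.linalg.inv(np.array(c['camera_from_world']));d=np.linalg.inv(K(c))@[u[0],u[1],1]; d=M[:3,:3]@(d*[1,-1,-1]); return M[:3,3],d/np.linalg.norm(d)
def res(p,E,full=0):
    x,yaw,g,z=p; ex=np.array([np.cos(yaw),np.sin(yaw),0]);ey=np.array([-ex[1],ex[0],0]); n0=np.array([x,-.117,z]); r=[]
    for c,k,u in E:
        o,d=ray(c,u); ax=n0+ex*(.018 if k[0]=='R' else -g-.018)
        nn=np.cross(ey,d);nn/=np.linalg.norm(nn); s=nn@(o-ax)
        # sign: +x side for U
        if nn@ex<0:s=-s
        r.append(1e3*(s-(.018 if k[1]=='U' else -.018)))
    return np.array(r)
for nm,E in [('w2',E1),('w3',E2),('both',E1+E2)]:
  for fz in (0,1):
    f=(lambda p:np.append(res(p,E),(p[3]-.135)*1e3*(.5 if fz else 20)))
    s=least_squares(f,[.445,.15,.006,.135]); print(nm,'x@y-.117 %.4f yaw %.2f gap %.4f z %.4f'%(s.x[0],np.degrees(s.x[1]),s.x[2],s.x[3]),s.fun.round(1))
for u in [(92/3.2+145-.35,130/3.2+60),(643/3.2+145-.35,125/3.2+60)]: print('rear end',atz(c2,u,.148))
E
python3 fit.py
```

```text
cad3 [ 0.477 -0.308  0.076] [[ 0.7 -0.3]
 [-1.7  0.1]]
cad2 [ 0.489 -0.377  0.085] [[ 0.2 -0.2]
 [-0.6  0.2]]
yel [0.434 0.151 0.112] [[-0.9  1. ]
 [ 2.8  1.7]]
grn [0.439 0.186 0.12 ] [[-0.5  0.4]
 [ 1.3  1.1]]
red [0.446 0.22  0.123] [[-0.9  0.5]
 [ 1.7  2.2]]
RU 38 [-2.0000e-02  8.7428e+01] 0.13
RL 37 [-5.00000e-03  1.18223e+02] 0.13
FU 40 [-3.00000e-02  1.34367e+02] 0.13
FL 39 [-1.90000e-02  1.64118e+02] 0.17
RL 14 [-3.40000e-02  1.70842e+02] 0.09
FU 7 [-5.70000e-02  1.84452e+02] 0.33
FL 34 [-1.90000e-02  2.05944e+02] 0.16
w2 x@y-.117 0.4541 yaw 10.32 gap 0.0069 z 0.1350 [-0.6 -1.2  1.4  0.3 -1.2 -0.8  1.1  0.9 -0. ]
w2 x@y-.117 0.4541 yaw 10.30 gap 0.0071 z 0.1335 [-0.5 -1.1  1.3  0.3 -1.1 -0.7  1.   0.8 -0.7]
w3 x@y-.117 0.4558 yaw 10.97 gap 0.0091 z 0.1350 [ 0.  -0.  -3.3 -1.5  3.6  1.3 -0. ]
w3 x@y-.117 0.4554 yaw 10.95 gap 0.0093 z 0.1332 [ 0.  -0.  -3.2 -1.4  3.5  1.2 -0.9]
both x@y-.117 0.4545 yaw 10.54 gap 0.0077 z 0.1350 [-0.6 -1.9  1.  -0.3 -0.8 -0.6  1.5  1.1  0.7  1.1 -3.9 -1.6  2.8  1.7
 -0.1]
both x@y-.117 0.4542 yaw 10.63 gap 0.0081 z 0.1321 [-0.1 -1.6  1.  -0.4 -0.4 -0.4  1.6  1.   0.4  0.8 -3.9 -1.6  2.6  1.2
 -1.4]
rear end [ 0.4582885 -0.0289623  0.148    ]
rear end [ 0.4857865  -0.19305116  0.148     ]
```

Run:
```python
from h import *
w=load('w1');im=w['color'];hsv=cv2.cvtColor(im,cv2.COLOR_BGR2HSV)
for n,(u0,v0,u1,v1) in dict(red=(214,42,260,74),green=(214,86,260,112),yel=(214,122,260,150)).items():
    s=hsv[v0:v1,u0:u1];
    dots=((s[...,1]<90)&(s[...,2]>170)).astype(np.uint8)
    k,l,st,ce=cv2.connectedComponentsWithStats(dots)
    print(n,[(round(c[0]+u0,1),round(c[1]+v0,1),int(t[4])) for c,t in zip(ce[1:],st[1:]) if t[4]>1])
    d=[c for c,t in zip(ce[1:],st[1:])if t[4]>1]
    h={'red':((s[...,0]<8)|(s[...,0]>172)),'green':(s[...,0]>45)&(s[...,0]<80),'yel':(s[...,0]>22)&(s[...,0]<33)}[n]&(s[...,1]>150)
    ys,xs=np.nonzero(h); print('  bbox',xs.min()+u0,xs.max()+u0,ys.min()+v0,ys.max()+v0,'V rows',[int(np.median(s[r,:,2][h[r]])) if h[r].any() else 0 for r in range(h.shape[0])])
for u in [(236,57.5),(236,98.5),(236,134)]: print(atz(w,u,.127).round(4))
tcp=np.array([.441,.105,.262])
for dz in (0,.019,-.04,-.08):print(dz,proj(w,tcp+[0,0,dz]))
```

```text
red [(np.float64(223.9), np.float64(57.0), 20), (np.float64(231.9), np.float64(57.1), 22), (np.float64(239.4), np.float64(57.3), 18), (np.float64(247.1), np.float64(57.6), 21)]
  bbox 217 255 46 72 V rows [0, 0, 0, 0, 134, 136, 143, 151, 156, 159, 159, 159, 158, 155, 151, 151, 147, 151, 154, 154, 154, 154, 152, 146, 136, 130, 119, 103, 90, 88, 95, 0]
green [(np.float64(239.1), np.float64(99.3), 16), (np.float64(231.5), np.float64(99.3), 14), (np.float64(256.1), np.float64(110.2), 19)]Traceback (most recent call last):
  File "<stdin>", line 10, in <module>
    return umr_minimum(a, axis, None, out, keepdims, initial, where)
ValueError: zero-size array to reduction operation minimum which has no identity
```

Run:
```python
from h import *
w=load('w1');a=load('top0')
for z in (.123,.127):
    r=atz(w,(235.6,57.25),z);g=atz(w,(235.3,99.3),z);y=2*g-r
    print(r.round(4),g.round(4),y.round(4),np.linalg.norm(g-r),np.degrees(np.arctan2(*(r-g)[1::-1])),proj(w,y),proj(a,y)-[193.1,208.1])
tcp=np.array([.441,.105,.262])
for dz in (0,.019,-.04,-.08):print(dz,proj(w,tcp+[0,0,dz]))
```

```text
[0.4442 0.2224 0.123 ] [0.4376 0.1863 0.123 ] [0.431  0.1502 0.123 ] 0.03671034191486469 79.62472449527193 [235.02232467 138.22082567] [-1.23830783  1.72307857]
[0.4443 0.222  0.127 ] [0.4378 0.1863 0.127 ] [0.4313 0.1507 0.127 ] 0.03622400696922699 79.62472449527193 [235.02232467 138.22082567] [-1.63201399  1.40903456]
0 [252.06536603 242.91542016]
0.019 [252.02285306 259.38214922]
-0.04 [252.13187114 217.15571087]
-0.08 [252.17864405 199.03896173]
```

Call:
jog_arm(
  delta_pos=[
    [-2,32.6,-10],
    [-2,32.6,-10],
    [-2,32.6,-10],
    [-2,32.6,-10],
    [-2,32.6,-10],
    [-2,32.6,-10],
    [-2,32.6,-10],
    [-2,32.6,-10],
    [-2,32.6,-10],
  ],
  turn=[71,71,71,71,71,71,71,71,71],
  grip=[0.35,0.35,0.35,0.35,0.35,0.35,0.35,0.35,0.35],
)

```text
time_s: 4.68
position: [0.4319, 0.1494, 0.1929]
tcp_rot: [[0.176, 0.984, 0.0], [0.984, -0.176, 0.0], [0.0, 0.0, -1.0]]
force: [-0.2, 0.3, 0.0]
opening: 0.653
grasp_force: 0.0
```

Run:
```python
from h import *
w=snap('wrist','w4');im=w['color'];hsv=cv2.cvtColor(im,cv2.COLOR_BGR2HSV)
p=proj(w,(.4315,.15,.127));q=proj(w,(.438,.1863,.127));r=proj(w,(.4443,.222,.127));print(p,q,r)
b,g,rr=[im[...,i].astype(int) for i in range(3)]
m=(np.minimum(np.minimum(b,g),rr)>170).astype(np.uint8)
k,l,st,ce=cv2.connectedComponentsWithStats(m)
for c,t in zip(ce[1:],st[1:]):
    if 4<t[4]<300 and abs(c[0]-240)<60: print(c.round(1),t[4])
yl=((rr>110)&(g>95)&(b<70));ys,xs=np.nonzero(yl);print('yel',np.percentile(xs,[1,99]),np.percentile(ys,[1,99]),len(xs))
s=read_state();print(s['position'],s['tcp_rot'][0,1],s['tcp_rot'][1,1],s['force'])
```

```text
wrist ['color', 'fovy', 'cx', 'cy', 'camera_from_world'] 64.49663099943076 251.83678012241856 192.1824095971694
[251.25917751 204.47878647] [251.19257062 158.98686759] [250.99499737 109.7631211 ]
[230.4   9.6] 19
[216.7  30.7] 18
[234.8  30.4] 5
[241.3  56. ] 34
[251.3  56. ] 34
[261.4  56.1] 33
[180.8  93.5] 29
[236.5 110. ] 26
[246.1 110.2] 23
[255.9 110.1] 22
[265.5 110. ] 26
[279.4 142.3] 98
[246.3 159. ] 7
[255.5 159. ] 8
[250.6 203.8] 45
[182.3 218.5] 195
[199.8 216.2] 19
[209.7 226.2] 15
[250.6 239.8] 95
[232.1 243.3] 40
[216.5 244. ] 26
[249.  260.2] 66
[210.2 267.9] 140
[229.3 266.3] 80
[209.4 306.6] 37
[232.1 312. ] 229
[207.3 324.6] 118
yel [122. 454.] [ 15. 345.] 5075
[0.43213939 0.14926612 0.19291276] 0.9843058416379824 -0.17647033167228257 [ 0.21643172 -0.18896029 -0.08651801]
```

Call:
jog_arm(
  delta_pos=[
    [0,0.1,-5],
    [0,0.1,-10],
    [0,0.1,-10],
    [0,0.1,-10],
    [0,0.1,-10],
    [0,0.1,-10],
    [0,0.1,-10],
    [0,0.1,-10],
  ],
  turn=[0,0,0,0,0,0,0,0],
  grip=[0.35,0.35,0.35,1,1,1,1,1],
)

```text
time_s: 5.72
position: [0.4333, 0.1506, 0.0943]
tcp_rot: [[0.175, 0.985, 0.003], [0.985, -0.175, 0.0], [0.001, 0.003, -1.0]]
force: [-1.0, -1.3, 7.9]
opening: 0.413
grasp_force: 30.0
```

Call:
jog_arm(
  delta_pos=[
    [0,0,3],
    [0,0,6],
    [0,0,11],
    [0,0,16],
    [0,0,19.5],
    [0,0,19.5],
    [0,0,19.5],
  ],
  turn=[0,0,0,0,0,0,0],
  grip=[1,1,1,1,1,1,1],
)

```text
time_s: 6.6
position: [0.4313, 0.1504, 0.2871]
tcp_rot: [[0.175, 0.985, -0.001], [0.985, -0.175, -0.0], [-0.0, -0.001, -1.0]]
force: [0.5, 0.3, -1.4]
opening: 0.412
grasp_force: 30.0
```

Run:
```python
from h import *
w=snap('wrist','w5');c=snap('side','s5')
im=w['color'][130:330,150:350]; p=[proj(c,x) for x in [(.43,.15,.2),(.43,.15,.32)]]; print(p)
s=read_state();print(s['position'],s['tcp_rot'].round(4),s['force'])
t=s['position']
for d in (-.089,-.009,.033): print(d,proj(w,t+[0,0,d]).round(1),proj(c,t+[0,0,d]).round(1))
u,v=p[0].astype(int); sd=c['color'][max(v-110,0):v+40,u-75:u+75]
cv2.imwrite('pics/m5.png',np.hstack([cv2.resize(im,(400,400)),cv2.resize(sd,(400,400))]))
```

```text
wrist ['color', 'fovy', 'cx', 'cy', 'camera_from_world'] 64.49663099943076 251.83678012241856 192.1824095971694
side ['color', 'fovy', 'cx', 'cy', 'camera_from_world'] 49.08486594599632 257.3619757756923 199.13985988346073
[array([256.25530799, 200.91141655]), array([256.10437132, 153.71055878])]
[0.43109605 0.15040403 0.28622956] [[ 1.746e-01  9.846e-01 -3.200e-03]
 [ 9.846e-01 -1.746e-01 -3.000e-04]
 [-9.000e-04 -3.100e-03 -1.000e+00]] [-0.40938674 -0.51345207 -0.86673917]
-0.089 [251.8 195.7] [255.8 202. ]
-0.009 [251.7 236.1] [255.6 171.3]
0.033 [251.6 273.8] [255.6 154.1]
```

View pics/m5.png

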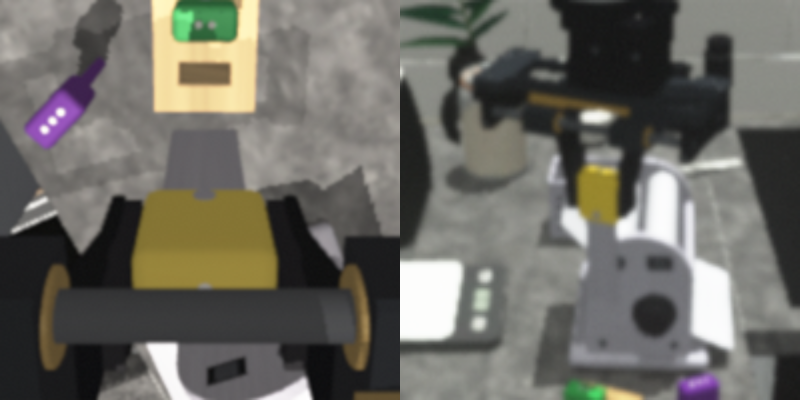

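Call:
jog_arm(
  delta_pos=[
    [2,-26.4,0],
    [2,-26.4,0],
    [2,-26.4,0],
    [2,-26.4,0],
    [2,-26.4,0],
    [2,-26.4,0],
    [2,-26.4,0],
    [2,-26.4,0],
    [2,-26.4,-3],
    [2,-26.4,-3],
    [2,-26.4,-3],
  ],
  turn=[-69.8,-69.8,-69.8,-69.8,-69.8,-69.8,-69.8,-69.8,-69.8,-69.8,-69.8],
  grip=[1,1,1,1,1,1,1,1,1,1,1],
)

```text
time_s: 8.07
position: [0.4526, -0.1135, 0.2577]
tcp_rot: [[0.984, 0.177, -0.0], [0.177, -0.984, 0.0], [-0.0, -0.0, -1.0]]
force: [-0.2, -1.3, -0.8]
opening: 0.408
grasp_force: 30.0
```

Run:
```python
from h import *
w=snap('wrist','w6')
s=read_state();print(s['position'],s['tcp_rot'].round(4)[:2,1],s['force'],s['joint_positions'])
print(proj(w,s['position']+[0,0,-.089]))
cv2.imwrite('pics/w6c.png',cv2.resize(w['color'][120:270,150:350],None,fx=4,fy=4,interpolation=cv2.INTER_CUBIC))
```

```text
wrist ['color', 'fovy', 'cx', 'cy', 'camera_from_world'] 64.49663099943076 251.83678012241856 192.1824095971694
[ 0.45286788 -0.1136518   0.25814701] [ 0.1768 -0.9842] [-0.38259713  0.46691316 -0.78597012] [-2.78421243e+01  1.52354421e+01  1.01463305e+02  2.26336623e-03
  6.32389910e+01  5.19738283e+01]
[251.8722922  195.91639824]
```

View pics/w6c.png

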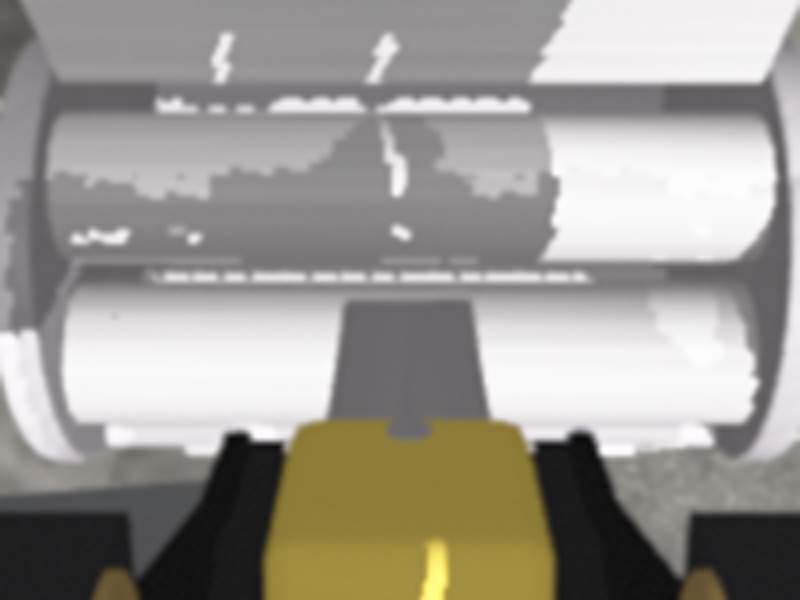

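```bash
cat > fit2.py <<'E'
import io,contextlib
with contextlib.redirect_stdout(io.StringIO()):
    from fit import *
c=load('w6')
E=edges(c,np.array([150,120]),4,[('RU',(70,113),(530,113),1),('RU',(580,113),(740,113),1),('RL',(580,262),(720,262),-1),('FU',(90,285),(330,285),1),('FU',(490,285),(640,285),1),('FL',(80,422),(320,422),-1),('FL',(510,422),(740,422),-1)],2)
for fix in (20,.5):
    s=least_squares(lambda p:np.append(res(p,E),(p[3]-.135)*1e3*fix),[.445,.15,.006,.135]);print('x@y-.117 %.4f yaw %.2f gap %.4f z %.4f'%(s.x[0],np.degrees(s.x[1]),s.x[2],s.x[3]),s.fun.round(1))
G=cv2.cvtColor(c['color'],cv2.COLOR_BGR2GRAY);print(G[188:204,240:266:6].T)
for v in (194,194.5,195,195.5): print(v,atz(c,(252,v),.169))
print(np.linalg.inv(c['camera_from_world'])[:3,3])
E
python3 fit2.py
```

```text
RU 9 [-3.50000e-02  1.54052e+02] 0.16
RU 21 [-1.80000e-02  1.54745e+02] 0.08
RL 40 [1.20000e-02 1.81192e+02] 0.04
FU 10 [4.60000e-02 1.83277e+02] 0.24
FU few
FL 8 [-5.00000e-03  2.26048e+02] 0.18
FL 7 [-8.00000e-03  2.28076e+02] 0.16
x@y-.117 0.4536 yaw 10.34 gap 0.0061 z 0.1350 [-0.2  2.1 -1.6 -1.2  0.7  0.2 -1.1 -1.8  1.1  1.2  0.2  0.5 -0. ]
x@y-.117 0.4533 yaw 10.29 gap 0.0065 z 0.1335 [-0.2  2.1 -1.5 -1.1  0.6  0.1 -1.  -1.7  1.   1.2  0.1  0.5 -0.8]
[[188 219 180 136 137 151 147 122 106 103 104 104 104 104 104 104]
 [193 227 184 137 138 151 147 123 106 103 104 104 104 105 105 105]
 [195 227 183 137 137 150 146 122 105 103 104 103 104 104 104 104]
 [204 228 184 136 136 149 144 117 103 104 103 104 104 104 103 104]
 [150 172 165 137 138 148 141 113 103 104 103 103 104 103 103 104]]
194 [ 0.45456731 -0.11346007  0.169     ]
194.5 [ 0.45411713 -0.11354079  0.169     ]
195 [ 0.45366647 -0.1136216   0.169     ]
195.5 [ 0.45321534 -0.1137025   0.169     ]
[ 0.53530114 -0.0988659   0.42046661]
```

Call:
jog_arm(
  delta_pos=[
    [-0.1,0,-1],
    [-0.1,0,-2],
    [-0.1,0,-2.5],
    [-0.1,0,-2.5],
  ],
  turn=[0,0,0,0],
  grip=[1,1,1,1],
)

```text
time_s: 8.62
position: [0.451, -0.1133, 0.232]
tcp_rot: [[0.984, 0.176, -0.001], [0.176, -0.984, 0.001], [-0.001, -0.001, -1.0]]
force: [0.3, 1.1, -0.4]
opening: 0.414
grasp_force: 30.0
```

Call:
jog_arm(
  delta_pos=[
    [0,0,-0.3],
    [0,0,-0.5],
    [0,0,-0.8],
    [0,0,-0.8],
  ],
  turn=[0,0,0,0],
  grip=[1,1,1,1],
)

```text
time_s: 9.12
position: [0.4512, -0.1134, 0.2243]
tcp_rot: [[0.984, 0.176, -0.0], [0.176, -0.984, 0.0], [-0.0, -0.0, -1.0]]
force: [0.1, -0.2, -1.5]
opening: 0.413
grasp_force: 30.0
```

Call:
jog_arm(
  delta_pos=[
    [0,0,-0.4],
    [0,0,-0.8],
    [0,0,-1.2],
    [0,0,-1.2],
  ],
  turn=[0,0,0,0],
  grip=[1,1,1,1],
)

```text
time_s: 9.62
position: [0.4511, -0.1134, 0.2121]
tcp_rot: [[0.984, 0.176, -0.001], [0.176, -0.984, 0.0], [-0.001, -0.001, -1.0]]
force: [0.4, 0.6, -1.4]
opening: 0.414
grasp_force: 30.0
```

Call:
jog_arm(
  delta_pos=[
    [0,0,-0.4],
    [0,0,-0.8],
    [0.05,0,-0.8],
    [0.1,0,-0.8],
    [0.1,0,-0.8],
  ],
  turn=[0,0,0,0,0],
  grip=[1,1,1,1,1],
)

```text
time_s: 10.25
position: [0.4518, -0.1133, 0.2044]
tcp_rot: [[0.984, 0.176, -0.001], [0.176, -0.984, 0.0], [-0.001, -0.001, -1.0]]
force: [-1.2, 0.2, -0.9]
opening: 0.413
grasp_force: 30.0
```

Run:
```python
from h import *
s=read_state();print(s['position'],s['force'],s['time_s'])
```

```text
[ 0.45177546 -0.11333243  0.20438408] [-1.19883969  0.16574846 -0.86926401] 10.25
```

Call:
jog_arm(
  delta_pos=[
    [0.05,0,0],
    [0.05,0,0],
  ],
  turn=[0,0],
  grip=[1,1],
)

```text
time_s: 10.5
position: [0.4521, -0.1133, 0.2044]
tcp_rot: [[0.984, 0.176, -0.002], [0.176, -0.984, 0.0], [-0.002, -0.001, -1.0]]
force: [-3.0, 0.0, -1.6]
opening: 0.417
grasp_force: 30.0
```

Call:
jog_arm(
  delta_pos=[
    [0.05,0,0],
    [0.05,0,0],
  ],
  turn=[0,0],
  grip=[1,1],
)

```text
time_s: 10.75
position: [0.4524, -0.1133, 0.2044]
tcp_rot: [[0.984, 0.176, -0.002], [0.176, -0.984, 0.0], [-0.002, -0.001, -1.0]]
force: [-3.9, 0.0, -0.3]
opening: 0.41
grasp_force: 30.0
```

Call:
jog_arm(
  delta_pos=[
    [-0.2,0,0],
    [-0.3,0,0],
    [-0.3,0,0],
  ],
  turn=[0,0,0],
  grip=[1,1,1],
)

```text
time_s: 11.12
position: [0.4516, -0.1138, 0.205]
tcp_rot: [[0.984, 0.176, 0.003], [0.176, -0.984, -0.001], [0.003, 0.001, -1.0]]
force: [-0.0, 0.1, -1.5]
opening: 0.413
grasp_force: 30.0
```

Call:
jog_arm(
  delta_pos=[
    [-0.05,0,0],
    [-0.05,0,0],
  ],
  turn=[0,0],
  grip=[1,1],
)

```text
time_s: 11.38
position: [0.4504, -0.1136, 0.2047]
tcp_rot: [[0.984, 0.176, 0.001], [0.176, -0.984, -0.0], [0.001, 0.001, -1.0]]
force: [0.1, -0.2, 0.1]
opening: 0.415
grasp_force: 30.0
```

Call:
jog_arm(
  delta_pos=[
    [-0.05,0,0],
    [-0.05,0,0],
  ],
  turn=[0,0],
  grip=[1,1],
)

```text
time_s: 11.62
position: [0.4495, -0.1135, 0.2046]
tcp_rot: [[0.984, 0.176, 0.0], [0.176, -0.984, -0.0], [0.0, 0.0, -1.0]]
force: [-0.3, -0.3, -0.0]
opening: 0.412
grasp_force: 30.0
```

Call:
jog_arm(
  delta_pos=[
    [-0.05,0,0],
    [-0.05,0,0],
  ],
  turn=[0,0],
  grip=[1,1],
)

```text
time_s: 11.88
position: [0.4493, -0.1135, 0.2046]
tcp_rot: [[0.984, 0.176, 0.001], [0.176, -0.984, -0.0], [0.001, 0.0, -1.0]]
force: [1.2, 0.6, -1.5]
opening: 0.407
grasp_force: 30.0
```

Call:
jog_arm(
  delta_pos=[
    [-0.05,0,0],
    [-0.05,0,0],
    [-0.05,0,0],
  ],
  turn=[0,0,0],
  grip=[1,1,1],
)

```text
time_s: 12.25
position: [0.449, -0.1136, 0.2047]
tcp_rot: [[0.984, 0.176, 0.002], [0.176, -0.984, -0.0], [0.001, 0.001, -1.0]]
force: [2.4, 0.7, -3.2]
opening: 0.408
grasp_force: 30.0
```

Call:
jog_arm(
  delta_pos=[
    [-0.05,0,0],
    [-0.05,0,0],
    [-0.05,0,0],
  ],
  turn=[0,0,0],
  grip=[1,1,1],
)

```text
time_s: 12.62
position: [0.4483, -0.1136, 0.2047]
tcp_rot: [[0.984, 0.176, 0.001], [0.176, -0.984, -0.0], [0.001, 0.001, -1.0]]
force: [4.9, 0.8, -2.6]
opening: 0.411
grasp_force: 30.0
```

Call:
jog_arm(
  delta_pos=[
    [0.27,0,0],
    [0.27,0,2],
    [0.27,0,5],
    [0.27,0,8.5],
    [0.27,0,8.5],
    [5,-22.7,8.5],
    [5,-22.7,8.5],
    [5,-22.7,8.5],
    [5,-22.7,8.5],
    [5,-22.7,8.5],
    [5,-22.7,8.5],
    [5,-22.7,8.5],
  ],
  turn=[0,0,0,0,0,0,0,0,0,0,0,0],
  grip=[1,1,1,1,1,1,1,1,1,1,1,1],
)

```text
time_s: 14.12
position: [0.497, -0.3387, 0.2889]
tcp_rot: [[0.984, 0.177, -0.002], [0.177, -0.984, 0.002], [-0.002, -0.002, -1.0]]
force: [0.8, -0.5, -0.7]
opening: 0.409
grasp_force: 30.0
```

Run:
```python
from h import *
w=snap('wrist','w7');c=load('w7');p=read_state()['position'];print(p)
# overlay model of caddy rim and compartments, tip target
im=cv2.resize(c['color'],None,fx=1.5,fy=1.5)
def L(a,b,col):
    a,b=[tuple((proj(c,x)*1.5).astype(int)) for x in(a,b)];cv2.line(im,a,b,col,1)
o=np.array([.546,-.332,0]);t=np.radians(10);ex=np.array([np.cos(t),np.sin(t),0]);ey=np.array([-ex[1],ex[0],0]);z=np.array([0,0,.08])
for x in (-.065,-.032,0,.032,.065): L(o+ex*x+ey*.036+z,o+ex*x-ey*.036+z,(0,0,255))
for y in(-.036,.036): L(o-ex*.065+ey*y+z,o+ex*.065+ey*y+z,(0,0,255))
cv2.circle(im,tuple((proj(c,p+[0,0,-.089])*1.5).astype(int)),4,(0,255,0),1)
cv2.imwrite('pics/w7o.png',im)
```

```text
wrist ['color', 'fovy', 'cx', 'cy', 'camera_from_world'] 64.49663099943076 251.83678012241856 192.1824095971694
[ 0.49734289 -0.33878734  0.28926475]
```

View pics/w7o.png

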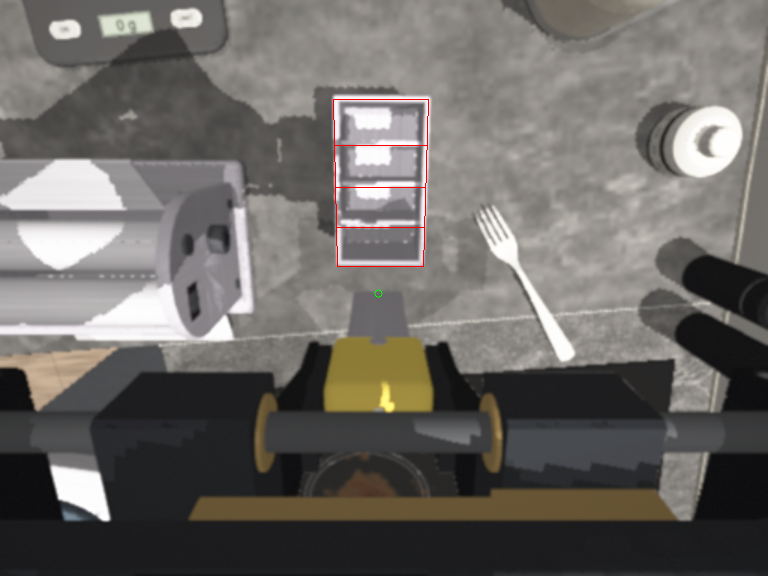

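Call:
jog_arm(
  delta_pos=[
    [0.1,-0.1,-4],
    [0.1,-0.1,-9],
    [0.1,-0.1,-14],
    [0.1,-0.1,-17],
    [0.1,-0.1,-19.2],
    [0.1,-0.1,-19.2],
    [0.1,-0.1,-19.2],
  ],
  turn=[0,0,0,0,0,0,0],
  grip=[1,1,1,1,1,1,1],
)

```text
time_s: 15.05
position: [0.4995, -0.3415, 0.0987]
tcp_rot: [[0.984, 0.177, 0.001], [0.177, -0.984, -0.001], [0.001, 0.001, -1.0]]
force: [-0.3, -1.1, -0.2]
opening: 0.415
grasp_force: 30.0
```

Call:
jog_arm(
  delta_pos=[
    [0,0,-0.3],
    [0,0,-0.3],
    [0,0,-0.3],
    [0,0,-0.3],
    [0,0,-0.3],
    [0,0,-0.3],
    [0,0,3],
    [0,0,8],
    [0,0,14],
    [0,0,20],
    [0,0,20],
  ],
  turn=[0,0,0,0,0,0,0,0,0,0,0],
  grip=[1,1,0.45,0.45,0.4,0.4,0.4,0.4,0.4,0.4,0.4],
)

```text
time_s: 16.42
position: [0.5013, -0.3438, 0.3039]
tcp_rot: [[0.984, 0.176, 0.009], [0.176, -0.984, -0.009], [0.008, 0.011, -1.0]]
force: [0.0, -0.4, -0.3]
opening: 0.599
grasp_force: 0.0
```

Run:
```python
from h import *
w=snap('wrist','w8');t=snap('top','t8');p=read_state()['position'];print(p)
for n,c in (('w',w),('t',t)):
    b,g,r=[c['color'][...,i].astype(int) for i in range(3)]
    m=((r>90)&(g>75)&(b<0.45*g)&(abs(r-g)<0.35*r)).astype(np.uint8)
    q=proj(c,(.499,-.341,.125));print(n,q)
    k,l,st,ce=cv2.connectedComponentsWithStats(m)
    for a,s in zip(ce[1:],st[1:]):
        if s[4]>15 and np.hypot(*(a-q))<70: print('  ',a.round(1),s,atz(c,a,.125).round(3))
```

```text
wrist ['color', 'fovy', 'cx', 'cy', 'camera_from_world'] 64.49663099943076 251.83678012241856 192.1824095971694
top ['color', 'fovy', 'cx', 'cy', 'camera_from_world'] 52.36278295755961 252.28393525616062 194.4417157624274
[ 0.49865397 -0.34130055  0.29796254]
w [247.2320229  174.11598002]
   [248.1 163.2] [235 161  27   6 105] [ 0.512 -0.34   0.125]
t [367.4789251  181.36965236]
```

Call:
jog_arm(
  delta_pos=[
    [-6,52.8,0],
    [-6,52.8,0],
    [-6,52.8,0],
    [-6,52.8,0],
    [-6,52.8,0],
    [-6,52.8,0],
    [-6,52.8,0],
    [-6,52.8,0],
    [-6,52.8,-6],
    [-6,52.8,-10.5],
    [-6,52.8,-10.5],
    [-6,52.8,-10.5],
  ],
  turn=[69.8,69.8,69.8,69.8,69.8,69.8,69.8,69.8,69.8,69.8,69.8,69.8],
  grip=[0.4,0.4,0.4,0.4,0.4,0.4,0.4,0.4,0.4,0.4,0.4,0.4],
)

```text
time_s: 18.02
position: [0.4392, 0.1862, 0.1928]
tcp_rot: [[0.175, 0.985, -0.0], [0.985, -0.175, -0.0], [-0.0, -0.0, -1.0]]
force: [0.1, 0.5, -0.3]
opening: 0.599
grasp_force: 0.0
```

Run:
```python
from h import *
w=snap('wrist','w9');im=w['color'];p=read_state()['position'];print(p,read_state()['tcp_rot'][:2,1])
for X in [(.438,.1863,.127),(.4443,.222,.127)]: print(proj(w,X))
m=(im.min(2)>150).astype(np.uint8);k,l,st,ce=cv2.connectedComponentsWithStats(m)
for c,t in zip(ce[1:],st[1:]):
    if 4<t[4]<100 and abs(c[0]-250)<35 and 90<c[1]<225: print(c.round(1),t[4])
t=snap('top','t9')
```

```text
wrist ['color', 'fovy', 'cx', 'cy', 'camera_from_world'] 64.49663099943076 251.83678012241856 192.1824095971694
[0.439981   0.18625139 0.19361431] [ 0.98448452 -0.17546077]
[250.54979001 205.30304276]
[250.39027952 160.67048825]
[241.1 112.3] 33
[250.6 112.4] 30
[260.4 112.5] 31
[264.2 161.3] 26
[236.5 161.3] 14
[245.5 161.3] 14
[254.9 161.5] 15
[245.8 205.7] 44
[254.6 205.8] 42
top ['color', 'fovy', 'cx', 'cy', 'camera_from_world'] 52.36278295755961 252.28393525616062 194.4417157624274
```

Call:
jog_arm(
  delta_pos=[
    [-0.1,0,-5],
    [-0.1,0,-9.8],
    [-0.1,0,-9.8],
    [-0.1,0,-9.8],
    [-0.1,0,-9.8],
    [-0.1,0,-9.8],
    [-0.1,0,-9.8],
    [-0.1,0,-9.8],
  ],
  turn=[0,0,0,0,0,0,0,0],
  grip=[0.4,0.4,0.4,1,1,1,1,1],
)

```text
time_s: 19.12
position: [0.4393, 0.1868, 0.0966]
tcp_rot: [[0.174, 0.985, 0.004], [0.985, -0.174, 0.001], [0.001, 0.004, -1.0]]
force: [-0.1, -0.7, 7.5]
opening: 0.412
grasp_force: 30.0
```

Call:
jog_arm(
  delta_pos=[
    [0,0,3],
    [0,0,6],
    [0,0,11],
    [0,0,16],
    [0,0,19.5],
    [0,0,19.5],
    [0,0,19.5],
  ],
  turn=[0,0,0,0,0,0,0],
  grip=[1,1,1,1,1,1,1],
)

```text
time_s: 20.0
position: [0.4368, 0.1864, 0.2892]
tcp_rot: [[0.175, 0.985, -0.001], [0.985, -0.175, -0.0], [-0.0, -0.001, -1.0]]
force: [-0.7, 0.1, -2.0]
opening: 0.41
grasp_force: 30.0
```

Run:
```python
from h import *
s=read_state();print(s['position'],s['force'],s['opening'])
w=snap('wrist','w10')
for c in (load('w5'),w):
    G=cv2.cvtColor(c['color'],cv2.COLOR_BGR2GRAY).astype(int);print(G[186:206,240:266:6].T)
c=load('t9');b,g,r=[c['color'][165:200,350:385,i].astype(int) for i in range(3)]
m=(r-b>40)&(g-b>30);ys,xs=np.nonzero(m);print(len(xs),xs.mean()+350,ys.mean()+165,atz(c,(xs.mean()+350,ys.mean()+165),.12))
```

```text
[0.43684783 0.18637121 0.28919749] [-0.68437922  0.10851347 -2.04090212] 0.40959740604471295
wrist ['color', 'fovy', 'cx', 'cy', 'camera_from_world'] 64.49663099943076 251.83678012241856 192.1824095971694
[[145 120 123 125 122 119 117 114 108 100  97  96  96  97  97  97  97  97
   97  97]
 [135 113 116 118 118 119 120 118 113 102  97  97  97  97  98  98  97  98
   99  98]
 [136 114 114 114 113 113 113 113 108 101  97  96  97  97  97  97  97  97
   97  97]
 [145 119 118 118 120 119 116 113 107  98  96  97  97  96  97  96  98  97
   97  97]
 [166 136 131 127 125 122 125 128 120 101  97  97  97  96  97  97  97  97
   97  97]]
[[242 240 231 205 189 188 185 164 126 112 113 113 114 113 114 114 113 114
  114 115]
 [233 232 219 166 125 116 116 115 114 114 113 115 114 115 114 114 114 114
  114 114]
 [232 232 220 172 127 118 117 116 113 112 112 112 112 112 111 112 113 112
  113 112]
 [237 236 226 176 128 120 120 117 113 113 113 113 113 114 113 114 114 114
  113 113]
 [243 243 234 188 135 128 133 128 115 111 111 111 112 112 112 113 113 113
  113 114]]
134 366.35074626865674 181.82089552238807 [ 0.49883954 -0.33928542  0.12      ]
```

Call:
jog_arm(
  delta_pos=[
    [1.2,-30,0],
    [1.2,-30,0],
    [1.2,-30,0],
    [1.2,-30,0],
    [1.2,-30,0],
    [1.2,-30,0],
    [1.2,-30,0],
    [1.2,-30,0],
    [1.2,-30,-3],
    [1.2,-30,-3],
    [1.2,-30,-3],
    [1.2,-30,-3],
  ],
  turn=[-69.8,-69.8,-69.8,-69.8,-69.8,-69.8,-69.8,-69.8,-69.8,-69.8,-69.8,-69.8],
  grip=[1,1,1,1,1,1,1,1,1,1,1,1],
)

```text
time_s: 21.55
position: [0.4504, -0.1136, 0.2604]
tcp_rot: [[0.984, 0.177, 0.002], [0.177, -0.984, -0.001], [0.001, 0.001, -1.0]]
force: [-0.3, 0.7, -0.5]
opening: 0.413
grasp_force: 30.0
```

Call:
jog_arm(
  delta_pos=[
    [0,0,-1],
    [0,0,-1.5],
    [0,0,-1.5],
    [0,0,-1.5],
  ],
  turn=[0,0,0,0],
  grip=[1,1,1,1],
)

```text
time_s: 22.05
position: [0.4499, -0.1135, 0.2445]
tcp_rot: [[0.984, 0.176, -0.0], [0.176, -0.984, 0.0], [-0.0, -0.0, -1.0]]
force: [-0.8, 0.7, -0.4]
opening: 0.41
grasp_force: 30.0
```

Call:
jog_arm(
  delta_pos=[
    [0.03,0,-0.5],
    [0.03,0,-1],
    [0.03,0,-1.4],
    [0.03,0,-1.4],
  ],
  turn=[0,0,0,0],
  grip=[1,1,1,1],
)

```text
time_s: 22.55
position: [0.4504, -0.1135, 0.2303]
tcp_rot: [[0.984, 0.176, 0.0], [0.176, -0.984, 0.0], [0.0, -0.0, -1.0]]
force: [1.0, -0.7, -0.6]
opening: 0.411
grasp_force: 30.0
```

Call:
jog_arm(
  delta_pos=[
    [0,0,-0.2],
    [0,0,-0.4],
    [0,0,-0.4],
  ],
  turn=[0,0,0],
  grip=[1,1,1],
)

```text
time_s: 22.92
position: [0.4506, -0.1136, 0.2265]
tcp_rot: [[0.984, 0.176, 0.001], [0.176, -0.984, -0.0], [0.001, 0.0, -1.0]]
force: [2.2, -0.6, -2.2]
opening: 0.412
grasp_force: 30.0
```

Call:
jog_arm(
  delta_pos=[
    [0,0,-0.2],
    [0,0,-0.4],
    [0,0,-0.4],
  ],
  turn=[0,0,0],
  grip=[1,1,1],
)

```text
time_s: 23.3
position: [0.4504, -0.1135, 0.2224]
tcp_rot: [[0.984, 0.176, 0.001], [0.176, -0.984, -0.0], [0.001, 0.0, -1.0]]
force: [2.5, 0.3, -2.5]
opening: 0.414
grasp_force: 30.0
```

Call:
jog_arm(
  delta_pos=[
    [0.05,0,-0.2],
    [0.05,0,-0.5],
    [0.05,0,-0.8],
    [0.05,0,-0.8],
  ],
  turn=[0,0,0,0],
  grip=[1,1,1,1],
)

```text
time_s: 23.8
position: [0.4506, -0.1134, 0.2142]
tcp_rot: [[0.984, 0.176, -0.0], [0.176, -0.984, 0.0], [-0.0, -0.0, -1.0]]
force: [2.2, 0.5, -2.4]
opening: 0.412
grasp_force: 30.0
```

Call:
jog_arm(
  delta_pos=[
    [0.03,0,-0.3],
    [0.03,0,-0.6],
    [0.03,0,-0.9],
  ],
  turn=[0,0,0],
  grip=[1,1,1],
)

```text
time_s: 24.18
position: [0.4508, -0.1135, 0.2053]
tcp_rot: [[0.984, 0.176, -0.0], [0.176, -0.984, 0.0], [-0.0, -0.0, -1.0]]
force: [1.2, 0.7, -0.2]
opening: 0.413
grasp_force: 30.0
```

Call:
jog_arm(
  delta_pos=[
    [0.08,0,0],
    [0.08,0,0],
  ],
  turn=[0,0],
  grip=[1,1],
)

```text
time_s: 24.42
position: [0.451, -0.1133, 0.2052]
tcp_rot: [[0.984, 0.176, -0.002], [0.176, -0.984, 0.0], [-0.002, -0.001, -1.0]]
force: [0.7, 1.2, -1.6]
opening: 0.411
grasp_force: 30.0
```

Call:
jog_arm(
  delta_pos=[
    [0.05,0,0],
    [0.05,0,0],
  ],
  turn=[0,0],
  grip=[1,1],
)

```text
time_s: 24.68
position: [0.4514, -0.1132, 0.2053]
tcp_rot: [[0.984, 0.176, -0.002], [0.176, -0.984, 0.001], [-0.002, -0.001, -1.0]]
force: [-1.3, 0.6, -1.0]
opening: 0.408
grasp_force: 30.0
```

Call:
jog_arm(
  delta_pos=[
    [-0.05,0,0],
    [-0.05,0,0.3],
    [-0.05,0,0.6],
  ],
  turn=[0,0,0],
  grip=[1,1,1],
)

```text
time_s: 25.05
position: [0.4514, -0.1134, 0.2117]
tcp_rot: [[0.984, 0.176, -0.001], [0.176, -0.984, 0.0], [-0.001, -0.0, -1.0]]
force: [-1.4, -0.5, -1.3]
opening: 0.412
grasp_force: 30.0
```

Call:
jog_arm(
  delta_pos=[
    [0,0,-0.3],
    [0,0,-0.6],
  ],
  turn=[0,0],
  grip=[1,1],
)

```text
time_s: 25.3
position: [0.4515, -0.1135, 0.2054]
tcp_rot: [[0.984, 0.176, -0.0], [0.176, -0.984, -0.0], [-0.0, 0.0, -1.0]]
force: [-1.9, 0.1, 0.1]
opening: 0.411
grasp_force: 30.0
```

Call:
jog_arm(
  delta_pos=[
    [0,0,0.3],
    [0,0,0.6],
  ],
  turn=[0,0],
  grip=[1,1],
)

```text
time_s: 25.55
position: [0.4515, -0.1134, 0.2115]
tcp_rot: [[0.984, 0.176, -0.001], [0.176, -0.984, 0.0], [-0.001, -0.001, -1.0]]
force: [-1.6, 0.1, -1.4]
opening: 0.415
grasp_force: 30.0
```

Call:
jog_arm(
  delta_pos=[
    [0,0,-0.3],
    [0,0,-0.6],
  ],
  turn=[0,0],
  grip=[1,1],
)

```text
time_s: 25.8
position: [0.4516, -0.1135, 0.2055]
tcp_rot: [[0.984, 0.176, -0.0], [0.176, -0.984, -0.0], [-0.0, 0.0, -1.0]]
force: [-2.2, -0.2, 0.5]
opening: 0.411
grasp_force: 30.0
```

Call:
jog_arm(
  delta_pos=[
    [-0.05,0,0],
    [-0.05,0,3],
    [-0.05,0,6],
    [-0.05,0,8.5],
    [-0.05,0,8.5],
    [14.2,-21,8.5],
    [14.2,-21,8.5],
    [14.2,-21,8.5],
    [14.2,-21,8.5],
    [14.2,-21,8.5],
    [14.2,-21,8.5],
    [14.2,-21,8.5],
  ],
  turn=[0,0,0,0,0,0,0,0,0,0,0,0],
  grip=[1,1,1,1,1,1,1,1,1,1,1,1],
)

```text
time_s: 27.3
position: [0.593, -0.3218, 0.29]
tcp_rot: [[0.984, 0.177, -0.001], [0.177, -0.984, 0.002], [-0.001, -0.002, -1.0]]
force: [-0.5, -1.3, 0.2]
opening: 0.413
grasp_force: 30.0
```

Run:
```python
from h import *
s=read_state();print(s['position'],s['force'],s['opening'])
```

```text
[ 0.59298774 -0.32183436  0.28995429] [-0.46548433 -1.28302034  0.16163661] 0.4133370510880339
```

Call:
jog_arm(
  delta_pos=[
    [-0.1,-0.1,-4],
    [-0.1,-0.1,-9],
    [-0.1,-0.1,-14],
    [-0.1,-0.1,-17],
    [-0.1,-0.1,-19.1],
    [-0.1,-0.1,-19.1],
    [-0.1,-0.1,-19.1],
  ],
  turn=[0,0,0,0,0,0,0],
  grip=[1,1,1,1,1,1,1],
)

```text
time_s: 28.18
position: [0.5934, -0.3243, 0.1011]
tcp_rot: [[0.984, 0.177, 0.002], [0.177, -0.984, -0.001], [0.002, 0.002, -1.0]]
force: [0.6, 0.1, -0.6]
opening: 0.417
grasp_force: 30.0
```

Call:
jog_arm(
  delta_pos=[
    [0,0,-0.3],
    [0,0,-0.3],
    [0,0,-0.3],
    [0,0,-0.3],
    [0,0,-0.3],
    [0,0,-0.3],
    [0,0,3],
    [0,0,8],
    [0,0,14],
    [0,0,20],
    [0,0,20],
    [0,0,20],
  ],
  turn=[0,0,0,0,0,0,0,0,0,0,0,0],
  grip=[1,1,0.45,0.45,0.4,0.4,0.4,0.4,0.4,0.4,0.4,0.4],
)

```text
time_s: 29.68
position: [0.5923, -0.3241, 0.2993]
tcp_rot: [[0.984, 0.176, -0.001], [0.176, -0.984, 0.0], [-0.0, -0.0, -1.0]]
force: [0.3, -0.1, -0.3]
opening: 0.607
grasp_force: 0.0
```

Run:
```python
from h import *
w=snap('wrist','w12');t=snap('top','t12')
w1=load('w1')
r=atz(w1,(235.6,57.25),.127);g=atz(w1,(235.3,99.3),.127);print('blue est',2*r-g)
s=read_state();print(s['position'],s['opening'],s['force'])
for c in (t,w):
  b,g,r=[c['color'][...,i].astype(int) for i in range(3)]
  for nm,m in (('green',(g-r>30)&(g-b>25)),('yel',(r-b>40)&(g-b>30))):
    k,l,st,ce=cv2.connectedComponentsWithStats(m.astype(np.uint8))
    for a,q in zip(ce[1:],st[1:]):
        X=atz(c,a,.12)
        if q[4]>15 and abs(X[0]-.546)<.1 and abs(X[1]+.33)<.07: print(nm,a.round(1),q[4],X.round(3))
```

```text
wrist ['color', 'fovy', 'cx', 'cy', 'camera_from_world'] 64.49663099943076 251.83678012241856 192.1824095971694
top ['color', 'fovy', 'cx', 'cy', 'camera_from_world'] 52.36278295755961 252.28393525616062 194.4417157624274
blue est [0.45085046 0.25758598 0.127     ]
[ 0.59172202 -0.32370804  0.29732846] 0.5991256514937524 [-0.14406363 -0.4194137  -1.24696613]
green [252.3 168.8] 629 [ 0.595 -0.324  0.12 ]
yel [252.6 240.5] 738 [ 0.505 -0.341  0.12 ]
```

Call:
jog_arm(
  delta_pos=[
    [-14.1,58.1,0],
    [-14.1,58.1,0],
    [-14.1,58.1,0],
    [-14.1,58.1,0],
    [-14.1,58.1,0],
    [-14.1,58.1,0],
    [-14.1,58.1,0],
    [-14.1,58.1,0],
    [-14.1,58.1,-3],
    [-14.1,58.1,-10.5],
    [-14.1,58.1,-10.5],
    [-14.1,58.1,-10.5],
  ],
  turn=[69.8,69.8,69.8,69.8,69.8,69.8,69.8,69.8,69.8,69.8,69.8,69.8],
  grip=[0.4,0.4,0.4,0.4,0.4,0.4,0.4,0.4,0.4,0.4,0.4,0.4],
)

```text
time_s: 31.28
position: [0.4485, 0.2564, 0.191]
tcp_rot: [[0.173, 0.985, -0.009], [0.985, -0.173, -0.003], [-0.004, -0.008, -1.0]]
force: [0.0, 0.2, 0.8]
opening: 0.601
grasp_force: 0.0
```

Run:
```python
from h import *
w=snap('wrist','w13');im=w['color'];s=read_state();print(s['position'],s['tcp_rot'][:2,1])
print(proj(w,(.4508,.2576,.127)))
m=(im.min(2)>150).astype(np.uint8);k,l,st,ce=cv2.connectedComponentsWithStats(m)
for c,t in zip(ce[1:],st[1:]):
    if 4<t[4]<100 and abs(c[0]-250)<35 and 150<c[1]<235: print(c.round(1),t[4])
b,g,r=[im[...,i].astype(int) for i in range(3)];ys,xs=np.nonzero((b-r>50)&(b-g>30));print(len(xs),np.percentile(xs,[2,98]),np.percentile(ys,[2,98]))
```

```text
wrist ['color', 'fovy', 'cx', 'cy', 'camera_from_world'] 64.49663099943076 251.83678012241856 192.1824095971694
[0.45048298 0.25625285 0.19287959] [ 0.98480407 -0.17361997]
[255.26943419 203.63972891]
[262.6 164.3] 14
[246.5 204.5] 32
[255.5 204.5] 32
[264.3 204.6] 34
1296 [235.  275.1] [182. 214.]
```

Call:
jog_arm(
  delta_pos=[
    [0.1,0.05,-5],
    [0.1,0.05,-9.8],
    [0.1,0.05,-9.8],
    [0.1,0.05,-9.8],
    [0.1,0.05,-9.8],
    [0.1,0.05,-9.8],
    [0.1,0.05,-9.8],
    [0.1,0.05,-9.8],
  ],
  turn=[0,0,0,0,0,0,0,0],
  grip=[0.4,0.4,0.4,1,1,1,1,1],
)

```text
time_s: 32.33
position: [0.4531, 0.2574, 0.0987]
tcp_rot: [[0.175, 0.985, 0.002], [0.985, -0.175, 0.001], [0.001, 0.002, -1.0]]
force: [-2.2, 0.2, 6.9]
opening: 0.41
grasp_force: 30.0
```

Call:
jog_arm(
  delta_pos=[
    [0,0,3],
    [0,0,6],
    [0,0,11],
    [0,0,16],
    [0,0,19.5],
    [0,0,19.5],
    [0,0,19.5],
    [0,0,19.5],
  ],
  turn=[0,0,0,0,0,0,0,0],
  grip=[1,1,1,1,1,1,1,1],
)

```text
time_s: 33.33
position: [0.4516, 0.2567, 0.29]
tcp_rot: [[0.175, 0.985, -0.003], [0.985, -0.175, -0.001], [-0.002, -0.003, -1.0]]
force: [-0.0, 0.5, -1.0]
opening: 0.411
grasp_force: 30.0
```

Run:
```python
from h import *
s=read_state();print(s['position'],s['force'],s['opening'])
w=snap('wrist','w14')
G=cv2.cvtColor(w['color'],cv2.COLOR_BGR2GRAY).astype(int);print(G[184:204,236:270:5].T)
```

```text
[0.45163386 0.25666611 0.29000096] [-0.02944391  0.51515116 -0.96922709] 0.4111342140568134
wrist ['color', 'fovy', 'cx', 'cy', 'camera_from_world'] 64.49663099943076 251.83678012241856 192.1824095971694
[[232 232 232 233 232 230 228 221 195 162 141 131 125 118 113 110 106 104
  102 102]
 [119 120 112  93  63  50  59  81 101 104 104 104 105 106 105 106 106 105
  107 106]
 [120 119 112  92  62  51  60  82 101 104 104 104 104 104 103 104 104 103
  103 104]
 [110 110 109 105  96  77  62  81 101 105 103 104 104 104 104 104 105 104
  104 103]
 [113 111 106  89  62  51  58  82 102 104 105 105 105 105 105 105 105 105
  104 105]
 [117 117 111  90  62  52  59  81 101 104 104 104 103 104 104 104 104 103
  104 103]
 [130 143 138 123 114 107 112 126 127 116 107 103 102 102 103 103 104 103
  104 104]]
```

Call:
jog_arm(
  delta_pos=[
    [-0.3,-37,0],
    [-0.3,-37,0],
    [-0.3,-37,0],
    [-0.3,-37,0],
    [-0.3,-37,0],
    [-0.3,-37,0],
    [-0.3,-37,0],
    [-0.3,-37,0],
    [-0.3,-37,-2],
    [-0.3,-37,-3],
    [-0.3,-37,-3],
    [-0.3,-37,-3],
  ],
  turn=[-69.8,-69.8,-69.8,-69.8,-69.8,-69.8,-69.8,-69.8,-69.8,-69.8,-69.8,-69.8],
  grip=[1,1,1,1,1,1,1,1,1,1,1,1],
)

```text
time_s: 34.88
position: [0.4501, -0.1127, 0.2619]
tcp_rot: [[0.984, 0.177, 0.001], [0.177, -0.984, -0.0], [0.001, 0.0, -1.0]]
force: [0.9, 0.3, -0.6]
opening: 0.414
grasp_force: 30.0
```

Call:
jog_arm(
  delta_pos=[
    [0,0,-0.5],
    [0,0,-1],
    [0,0,-1],
    [0,0,-1],
  ],
  turn=[0,0,0,0],
  grip=[1,1,1,1],
)

```text
time_s: 35.38
position: [0.4498, -0.113, 0.2515]
tcp_rot: [[0.984, 0.176, 0.0], [0.176, -0.984, -0.0], [0.0, 0.0, -1.0]]
force: [0.1, 0.1, -1.6]
opening: 0.415
grasp_force: 30.0
```

Call:
jog_arm(
  delta_pos=[
    [-0.04,0,-0.5],
    [-0.04,0,-1],
    [-0.04,0,-1.3],
    [-0.04,0,-1.3],
  ],
  turn=[0,0,0,0],
  grip=[1,1,1,1],
)

```text
time_s: 35.88
position: [0.4492, -0.1129, 0.2382]
tcp_rot: [[0.984, 0.176, -0.001], [0.176, -0.984, 0.0], [-0.0, -0.0, -1.0]]
force: [-0.3, -1.3, -1.8]
opening: 0.409
grasp_force: 30.0
```

Call:
jog_arm(
  delta_pos=[
    [0,0,-0.2],
    [0,0,-0.3],
    [0,0,-0.3],
  ],
  turn=[0,0,0],
  grip=[1,1,1],
)

```text
time_s: 36.25
position: [0.4498, -0.1131, 0.2357]
tcp_rot: [[0.984, 0.176, 0.001], [0.176, -0.984, -0.0], [0.001, 0.001, -1.0]]
force: [1.5, 0.6, -1.3]
opening: 0.412
grasp_force: 30.0
```

Call:
jog_arm(
  delta_pos=[
    [0,0,-0.1],
    [0,0,-0.2],
    [0,0,-0.2],
  ],
  turn=[0,0,0],
  grip=[1,1,1],
)

```text
time_s: 36.62
position: [0.4501, -0.1132, 0.2339]
tcp_rot: [[0.984, 0.176, 0.002], [0.176, -0.984, -0.001], [0.002, 0.001, -1.0]]
force: [2.2, -0.4, 0.7]
opening: 0.415
grasp_force: 30.0
```

Call:
jog_arm(
  delta_pos=[
    [0,0,-0.1],
    [0,0,-0.2],
    [0,0,-0.2],
  ],
  turn=[0,0,0],
  grip=[1,1,1],
)

```text
time_s: 37.0
position: [0.4501, -0.1134, 0.2325]
tcp_rot: [[0.984, 0.176, 0.002], [0.176, -0.984, -0.001], [0.002, 0.002, -1.0]]
force: [2.5, 1.1, 7.5]
opening: 0.411
grasp_force: 30.0
```

Call:
jog_arm(
  delta_pos=[
    [0,0,-0.1],
    [0,0,-0.1],
  ],
  turn=[0,0],
  grip=[1,1],
)

```text
time_s: 37.25
position: [0.4501, -0.1135, 0.2316]
tcp_rot: [[0.984, 0.176, 0.002], [0.176, -0.984, -0.001], [0.002, 0.002, -1.0]]
force: [0.9, 1.1, 6.8]
opening: 0.412
grasp_force: 30.0
```

Call:
jog_arm(
  delta_pos=[
    [0,0,-0.1],
    [0,0,-0.1],
  ],
  turn=[0,0],
  grip=[1,1],
)

```text
time_s: 37.5
position: [0.45, -0.1135, 0.2306]
tcp_rot: [[0.984, 0.176, 0.002], [0.176, -0.984, -0.002], [0.002, 0.002, -1.0]]
force: [1.2, 0.5, 6.9]
opening: 0.411
grasp_force: 30.0
```

Call:
jog_arm(
  delta_pos=[
    [0,0,-0.1],
    [0,0,-0.2],
    [0,0,-0.3],
    [0,0,-0.4],
    [0,0,-0.5],
  ],
  turn=[0,0,0,0,0],
  grip=[1,1,1,1,1],
)

```text
time_s: 38.12
position: [0.4498, -0.1135, 0.2254]
tcp_rot: [[0.984, 0.176, 0.001], [0.176, -0.984, -0.001], [0.001, 0.002, -1.0]]
force: [0.8, 0.9, 6.8]
opening: 0.409
grasp_force: 30.0
```

Call:
jog_arm(
  delta_pos=[
    [0,0,-0.2],
    [0,0,-0.4],
    [0,0,-0.6],
    [0,0,-0.8],
  ],
  turn=[0,0,0,0],
  grip=[1,1,1,1],
)

```text
time_s: 38.62
position: [0.4498, -0.1134, 0.2173]
tcp_rot: [[0.984, 0.176, 0.001], [0.176, -0.984, -0.001], [0.001, 0.001, -1.0]]
force: [1.2, -0.7, 6.0]
opening: 0.413
grasp_force: 30.0
```

Call:
jog_arm(
  delta_pos=[
    [0,0,-0.2],
    [0,0,-0.4],
    [0,0,-0.6],
    [0,0,-0.8],
    [0,0,-1],
    [0,0,-1],
  ],
  turn=[0,0,0,0,0,0],
  grip=[1,1,1,1,1,1],
)

```text
time_s: 39.38
position: [0.4498, -0.1135, 0.2071]
tcp_rot: [[0.984, 0.176, 0.001], [0.176, -0.984, -0.001], [0.001, 0.001, -1.0]]
force: [1.7, 0.4, 4.7]
opening: 0.411
grasp_force: 30.0
```

Call:
jog_arm(
  delta_pos=[
    [0,0,-0.2],
    [0,0,-0.3],
    [0,0,-0.3],
    [0,0,-0.25],
    [0,0,-0.25],
    [0,0,-0.25],
    [0,0,-0.25],
    [0,0,-0.25],
    [0,0,-0.25],
    [0,0,-0.25],
  ],
  turn=[0,0,0,0,0,0,0,0,0,0],
  grip=[1,1,1,1,0.5,0.45,0.4,0.35,0.35,0.35],
)

```text
time_s: 40.62
position: [0.4493, -0.1129, 0.204]
tcp_rot: [[0.984, 0.176, -0.0], [0.176, -0.984, 0.0], [-0.0, -0.0, -1.0]]
force: [-0.1, -0.3, -0.2]
opening: 0.646
grasp_force: 0.0
```

```bash
cat > look.py <<'E'
from h import *
import sys
n=sys.argv[1];s=read_state();print(s['position'],s['opening'],s['grasp_force'],s['force'])
for k in ('wrist','side'):
    c=capture(k);np.save(f'pics/{n}{k}.npy',c,allow_pickle=True);im=c['color'];cv2.imwrite(f'pics/{n}{k}.png',im)
    b,g,r=[im[...,i].astype(int) for i in range(3)];kk,l,st,ce=cv2.connectedComponentsWithStats(((b-r>40)&(b-g>20)).astype(np.uint8))
    q=proj(c,(.4498,-.1135,.22));print(k,'expect handle ctr',q.round(1),'top',proj(c,(.4498,-.1135,.235)).round(1),[(a.round(1),t[:5]) for a,t in zip(ce[1:],st[1:]) if t[4]>30 and np.hypot(*(a-q))<60])
E
python3 look.py a
```

```text
[ 0.44927996 -0.11294506  0.20404903] 0.6461322391049737 0.0 [-0.11315738 -0.28530208 -0.18065412]
wrist expect handle ctr [252.6 256.6] top [252.7 271.9] [(array([252.8, 248.7]), array([ 218,  223,   70,   52, 3053], dtype=int32))]
side expect handle ctr [271.5 145.3] top [271.5 140.3] []
```

Call:
jog_arm(
  delta_pos=[
    [0,0,1],
    [0,0,3],
    [0,0,6],
    [0,0,10],
    [0,0,14],
    [-2,12,14],
    [-2,12,14],
    [-2,12,14],
    [-2,12,14],
    [-2,12,14],
  ],
  turn=[0,0,0,0,0,0,0,0,0,0],
  grip=[0.3,0.3,0.3,0.3,0.3,0.3,0.3,0.3,0.3,0.3],
)

```text
time_s: 41.98
position: [0.4298, 0.0059, 0.3442]
tcp_rot: [[0.985, 0.175, 0.0], [0.175, -0.985, -0.0], [0.0, 0.001, -1.0]]
force: [-0.1, -0.5, -0.1]
opening: 0.703
grasp_force: 0.0
```

Run:
```python
from h import *
s=read_state();print(s['position'],s['time_s'])
C={k:capture(k) for k in('wrist','side','top')}
def cen(c,kind,X,R):
    b,g,r=[c['color'][...,i].astype(int) for i in range(3)]
    m={'blue':(b-r>40)&(b-g>10),'green':(g-r>30)&(g-b>25),'yel':(r-b>40)&(g-b>30),'red':(r-g>60)&(r-b>50)}[kind]
    q=proj(c,X);k,l,st,ce=cv2.connectedComponentsWithStats(m.astype(np.uint8))
    return q.round(0),[(a.round(1),t.tolist()) for a,t in zip(ce[1:],st[1:]) if t[4]>12 and np.hypot(*(a-q))<R]
for k,c in C.items():
    cv2.imwrite(f'pics/fin_{k}.png',c['color'])
    for kind,X in (('blue',(.4498,-.1135,.21)),('green',(.593,-.324,.12)),('yel',(.5,-.341,.12)),('red',(.4443,.222,.12))): print(k,kind,*cen(c,kind,X,30))
s=C['side'];print('pred blue top/bottom side',proj(s,(.4498,-.1135,.232)),proj(s,(.4498,-.1135,.190)))
```

```text
[0.42983717 0.00591879 0.34424205] 41.975
wrist blue [371. 183.] [(array([373. , 184.7]), [350, 171, 48, 29, 1095])]
wrist green [548.  78.] []
wrist yel [526. 156.] [(array([502.9, 153.4]), [493, 146, 19, 18, 277])]
wrist red [ 82. 122.] [(array([ 86.7, 121.7]), [71, 107, 32, 32, 734])]
side blue [271. 149.] [(array([272.1, 146.9]), [269, 139, 8, 18, 121])]
side green [243. 143.] [(array([242.9, 145. ]), [240, 139, 7, 15, 84])]
side yel [270. 143.] []
side red [243. 246.] [(array([243.3, 250. ]), [236, 241, 16, 20, 259])]
top blue [290. 195.] [(array([292.4, 195.4]), [284, 189, 15, 12, 91])]
top green [358. 150.] [(array([358. , 150.7]), [351, 146, 15, 11, 124])]
top yel [367. 181.] [(array([366.4, 182. ]), [359, 177, 16, 11, 130])]
top red [166. 206.] [(array([167.3, 206.2]), [162, 200, 10, 13, 104])]
pred blue top/bottom side [271.5234241  141.32409685] [271.27928514 154.94155834]
```

```bash
python3 -c "
from rig import *
print(hand_in())"
```

```text
the job is handed in; nothing more can be done
None
```

I handed the job in: the rollers gripped the 8 mm leaf, so the gap lies between 6 and 8 mm (about 6.5 mm by probing). That leaf stands upright in the rollers with its tip about 25 mm through. The 4 and 6 mm leaves slid freely and are in the caddy, and the 10 mm leaf was left in the stand.

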